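Make up two sample kits on the weighing bench

ROBOT

A 6-joint arm with a two-finger parallel gripper is mounted at the origin on the work surface. World frame = base frame: x ahead of the robot, y to its left, z up, the work surface at z = 0. Lengths are in m, angles in rad, forces in N, time in s.
With the tool pointing down it reaches from about 0.35 to 0.725 m from the base axis. Payload 6 kg.
Tool frame: the origin (TCP) lies midway between the tips of the shut fingers; the grasp point (between the pads) lies 19 mm behind it (r.pinch_z is the distance from the TCP to the grasp point, in m); z points along the fingers, y is the direction in which the jaws open and shut (so a half turn about z gives the same grasp; the last joint's range is limited). The gripper opens to 85 mm and grips with 20 to 120 N. Pads are 22 mm wide; open, the fingers measure 114 mm over their backs; the gripper's body (76 mm by 85 mm) begins 54 mm behind the grasp point. The pads swing forward as they close: fully open they stand 13 mm farther back than shut.
Start: joints at [1.651, 0.04, 0.085, 0, -1.615, -0.334], TCP at [0.151, 0.581, 0.231] pointing down, gripper open.
Joint ranges: [-2.56, 2.56], [-1.29, 2.01], [-1.08, 1.49], [-3.29, 1.98], [-2.81, -0.18], [-2.99, 2.99]. Speed limits (rad/s): [2.57, 2.57, 3.01, 3.14, 3.14, 3.14].

INTERFACE

Orientations are given as a unit quaternion [w, x, y, z].
In Python, from station import r, camera, camera_model gives the robot as it stands.
- The arm moves only by the shell command python3 -m pendant 'ROWS' [FORCE]. ROWS is JSON, a list of rows, each a list of 5 numbers: the finger opening in mm, from 0 to 85.4, then the shift along the tool's x, y, z in mm, then the turn about the tool's z in degrees. In form: [[claw, dx, dy, dz, yaw], ...]. A call has 1 to 20 rows; each row shifts and turns the commanded pose from where the row before left it, along the tool's axes as they then stand; what a row does not reach is not made up. A row lasts 1/10 s, in which the tool goes at most 50 mm and 8.59 degrees, less where a joint would pass 70% of its speed; a pose out of reach is approached as far as the arm can. A call is refused whole if a number of a shift passes 50 or a number of a turn 8.59, either way. A call with a gripper value outside its range is refused whole. The fingers move at their own pace and stop on an object; FORCE is the grip in N (left out, the last holds). Time passes only in rows, so rows that do not move let the fingers close. It gives the time, the measured TCP pose, the force and the opening at its end, in the units of the state.
- r.read_state(): the state, without advancing time (a new reading comes with each control period).
- camera(name): name is "scene" or "top" or "wrist"; returns (picture, depth): 384x512x3 uint8, red, green, blue; 384x512 float32, m along the optical axis (not along the pixel's ray), 0 where there is no reading.
- camera_model(name): a dict with "fx", "fy", "cx", "cy" (pixels), "R" (3x3) and "t" (3): a world point X has camera coordinates R X + t. Camera axes: x right, y down, z forward; pixel columns grow to the right and rows downward; lengths in m; the calibration is good to about 2 mm. A picture is of the moment at which its call begins: read the wrist's pose just before it. camera_model takes no time and is no camera call; for the wrist camera it gives the pose at the moment of the call.
- r.hand_in(): hands the job in, once; it reports no verdict.
The state is a dict: "time": time; "joint_positions": joint angles; "dq": joint speeds; "tau": joint torques, N m; "tcp_pos": TCP position; "ee_rot": TCP orientation; "contact_force": force on the tool from outside, world axes, zero at the start; "moment": the same for the moment, N m; "opening": finger opening in m.
Only numpy, scipy, OpenCV 4.12 (cv2) and the standard library are available. Lean on these libraries where they do the work, as an engineer would, in place of code of your own. Each camera call takes 0.05 s, during which the arm holds its last target. There are 200 camera calls.

TASK

Make up the two sample kits: the brown bottle with the white cap and the red-lidded jar go in the blue tray, the white bottle with the yellow cap and the blue-lidded jar in the orange tray. In each tray the bottle belongs in the compartment with the black foam floor and the jar in the one with the bare white floor, each standing upright, flat on the floor of its compartment. Keep them upright, set them down gently without dropping them, and leave the spare bottle (black cap), the spare jar (green lid) and the beaker standing where they are.

Things in the scene. Friction and masses are not known exactly. Their poses are not given: they have to be found in the camera images.
- blue_tray: Blue-rimmed tray fixed to the bench, 168 (x) by 90 (y) mm; rim and the dividing wall across its middle 16 mm high, 4 mm thick. Two compartments 78 x 82 mm inside, hard floors 5 mm above the bench: centred at x = +41 mm, y = 0 the one with black foam-rubber floor, at x = -41 mm the one with bare white floor. Origin: centre of underside, z up. May lie at any angle.
- orange_tray: Orange-rimmed tray fixed to the bench, 168 (x) by 90 (y) mm; rim and the dividing wall across its middle 16 mm high, 4 mm thick. Two compartments 78 x 82 mm inside, hard floors 5 mm above the bench: centred at x = +41 mm, y = 0 the one with black foam-rubber floor, at x = -41 mm the one with bare white floor. Origin: centre of underside, z up. May lie at any angle.
- amber_white: Brown (amber) glass bottle with a WHITE cap: a bottle 95 mm tall standing upright: straight round body 42 mm in diameter from its foot up to 64 mm, then a sloping shoulder and a round 25 mm cap (75 to 95 mm up). Origin at the centre of its underside, z up its axis. About 0.12 kg. 
- white_yellow: White plastic bottle with a YELLOW cap: a bottle 95 mm tall standing upright: straight round body 42 mm in diameter from its foot up to 64 mm, then a sloping shoulder and a round 25 mm cap (75 to 95 mm up). Origin at the centre of its underside, z up its axis. About 0.12 kg. 
- jar_red: Jar with a RED lid: a plastic sample jar 62 mm tall standing upright: white body 47 mm in diameter, and on it a round lid 52 mm in diameter and 19 mm high (43 to 62 mm up); the lid does not come off. Origin at the centre of its underside, z up its axis. About 0.08 kg. 
- jar_blue: Jar with a BLUE lid: a plastic sample jar 62 mm tall standing upright: white body 47 mm in diameter, and on it a round lid 52 mm in diameter and 19 mm high (43 to 62 mm up); the lid does not come off. Origin at the centre of its underside, z up its axis. About 0.08 kg. 
- amber_black: Spare, stays where it is. Brown (amber) glass bottle with a BLACK cap: a bottle 95 mm tall standing upright: straight round body 42 mm in diameter from its foot up to 64 mm, then a sloping shoulder and a round 25 mm cap (75 to 95 mm up). Origin at the centre of its underside, z up its axis. About 0.12 kg. 
- jar_green: Spare, stays where it is. Jar with a GREEN lid: a plastic sample jar 62 mm tall standing upright: white body 47 mm in diameter, and on it a round lid 52 mm in diameter and 19 mm high (43 to 62 mm up); the lid does not come off. Origin at the centre of its underside, z up its axis. About 0.08 kg. 
- beaker: Bystander, stays where it is. Empty clear glass beaker, about 54 mm across and 65 mm tall, loose, standing among the stock. Origin at the centre of its underside. (Apart from the things listed, a fixed laboratory balance, 77 mm high, stands at the far left beyond the trays, out of the way.)

How it is judged:
At the end, for the whole second after the job is handed in: Each kit bottle and jar stands in its own compartment of its tray, anywhere inside the walls, flat on the floor (foot 2 to 9 mm above the tray's underside, tilt under 0.08 rad), released, at rest (under 0.02 m/s). Spares and beaker are upright (within 0.1 rad) and within 20 mm of their start (x of amber_white in the frame of blue_tray between 0.018 and 0.064 m and y of amber_white in the frame of blue_tray between -0.024 and 0.024 m and z of amber_white in the frame of blue_tray between 0.002 and 0.009 m and angle between each of amber_white, jar_red, white_yellow, jar_blue's own z axis and vertical below 0.08 rad and linear speed of each of amber_white, jar_red, white_yellow, jar_blue below 0.02 m/s and contact force between the fingers and amber_white below 0.05 N and x of jar_red in the frame of blue_tray between -0.064 and -0.018 m and y of jar_red in the frame of blue_tray between -0.024 and 0.024 m and z of jar_red in the frame of blue_tray between 0.002 and 0.009 m and contact force between the fingers and jar_red below 0.05 N and x of white_yellow in the frame of orange_tray between 0.018 and 0.064 m and y of white_yellow in the frame of orange_tray between -0.024 and 0.024 m and z of white_yellow in the frame of orange_tray between 0.002 and 0.009 m and contact force between the fingers and white_yellow below 0.05 N and x of jar_blue in the frame of orange_tray between -0.064 and -0.018 m and y of jar_blue in the frame of orange_tray between -0.024 and 0.024 m and z of jar_blue in the frame of orange_tray between 0.002 and 0.009 m and contact force between the fingers and jar_blue below 0.05 N and distance of each of amber_black, jar_green, beaker from where it was at the start of the episode below 0.02 m and angle between each of amber_black, jar_green, beaker's own z axis and vertical below 0.1 rad); the robot touches nothing.
It fails at once if a spare or the beaker is pushed more than 20 mm from its place or tipped (distance of any of amber_black, jar_green, beaker from where it was at the start of the episode above 0.02 m or angle between any of amber_black, jar_green, beaker's own z axis and vertical above 0.5 rad).
It fails at once if a bottle or jar of the kits is tipped over (more than about 40 degrees) (angle between any of amber_white, jar_red, white_yellow, jar_blue's own z axis and vertical above 0.7 rad).
It fails at once if a bottle or jar of the kits is dropped (falls freely, out of the fingers, faster than 0.7 m/s: about 25 mm) ((linear speed of amber_white above 0.7 m/s and contact force between the fingers and amber_white below 0.02 N) or (linear speed of jar_red above 0.7 m/s and contact force between the fingers and jar_red below 0.02 N) or (linear speed of white_yellow above 0.7 m/s and contact force between the fingers and white_yellow below 0.02 N) or (linear speed of jar_blue above 0.7 m/s and contact force between the fingers and jar_blue below 0.02 N)).
It also fails if it takes over 104 s, if anything falls off the work surface, if the arm or the gripper's body presses on something with over 40 N, if the wrist force passes 120 N, or if a joint passes its speed limit or range.

## Working session

There is one attempt and no reset: what is moved stays moved. The work goes in short steps, Python scripts to look and compute and a shell command to move; the robot and the scene stay as the last step left them, time stands still between calls to the robot, and variables do not carry over. Pictures are saved under pics/ and viewed, about 12 in all and at most 16, crops included, and the job is handed in when it is done.

```bash
mkdir -p pics && cat > h.py <<'E'
import numpy as np, cv2
from station import r, camera, camera_model
def snap(name,fn):
    m=camera_model(name); im,d=camera(name)
    np.savez('pics/'+fn+'.npz',im=im,d=d,**{k:np.array(v) for k,v in m.items()})
    cv2.imwrite('pics/'+fn+'.png',im[:,:,::-1]); return im,d,m
def load(fn):
    z=np.load('pics/'+fn+'.npz'); return z['im'],z['d'],z
def world(m,u,v,z=None,d=None):
    ray=np.array([(u-m['cx'])/m['fx'],(v-m['cy'])/m['fy'],1.0]); R=np.array(m['R']); t=np.array(m['t'])
    if d is not None: return R.T@(ray*d-t)
    o=-R.T@t; w=R.T@ray; return o+w*(z-o[2])/w[2]
def crop(fn,u0,v0,u1,v1,s,out):
    im=load(fn)[0]; c=im[v0:v1,u0:u1,::-1]
    cv2.imwrite('pics/'+out+'.png',cv2.resize(c,None,fx=s,fy=s,interpolation=cv2.INTER_CUBIC))
E
python3 - <<'E'
from h import *
im,d,m=snap('top','top0'); print(m)
print(r.read_state(), r.pinch_z)
im,d,m=snap('scene','scene0')
E
```

```text
{'fx': 352.0246697437769, 'fy': 352.0246697437769, 'cx': 257.7870805721065, 'cy': 194.34765141762304, 'R': array([[-0.02572659, -0.99950653, -0.01802338],
       [-0.98546048,  0.02838576, -0.16751681],
       [ 0.16794576,  0.01345169, -0.98570446]]), 't': array([0.01347143, 0.55133421, 0.85987987])}
{'time': 0.05, 'joint_positions': array([ 1.65067561e+00,  4.07742889e-02,  8.38419279e-02, -4.71349594e-04,
       -1.61552431e+00, -3.33687568e-01]), 'dq': array([-0.00018241,  0.00024257,  0.00152732,  0.00123613, -0.00084821,
        0.00151828]), 'tau': array([-3.37915619e-03, -3.69669807e+01,  3.48627698e+01,  6.96184337e+00,
       -4.32863351e-03,  3.93364402e-06]), 'tcp_pos': array([0.1504977 , 0.58047782, 0.23031576]), 'ee_rot': array([ 8.60825443e-04,  9.91959410e-01, -1.26553485e-01, -5.99871153e-05]), 'contact_force': array([0.09636138, 0.58436851, 0.81597654]), 'moment': array([-0.04159315, -0.04875648,  0.05599031]), 'opening': 0.08518935235775693} 0.0187
```

```bash
ls -la
```

```text
total 16
drwxr-xr-x  3 agent agent 4096 Dec  4 20:13 .
drwxr-xr-x 23 root  root  4096 Dec  4 20:12 ..
-rw-r--r--  1 agent agent  746 Dec  4 20:13 h.py
drwxr-xr-x  2 agent agent 4096 Dec  4 20:13 pics
```

View pics/top0.png

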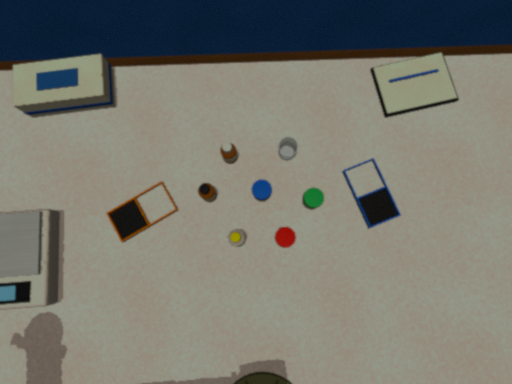

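View pics/scene0.png

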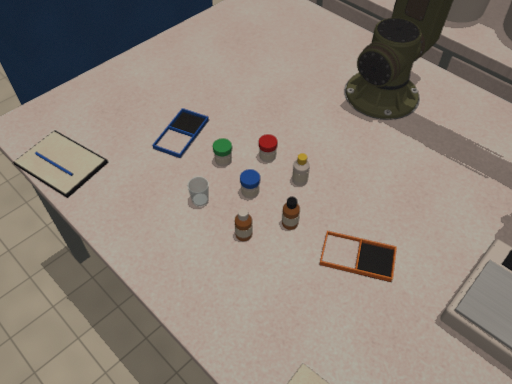

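The top view shows, in pixels:

- **Kit items:** white-cap amber (229,150), yellow cap (237,237), blue lid (262,190), red lid (285,237).
- **Spares and beaker:** black cap (206,190), green lid (313,198), beaker (288,148).
- **Trays:** orange around (142,211), black floor to the left. Blue around (371,193), black floor at the bottom.

I'll enlarge a crop to read positions precisely.

```bash
python3 - <<'E'
from h import *
crop('top0',185,130,335,255,5,'c1')
a=load('top0')[0]
L=cv2.resize(a[175:247,100:185,::-1],None,fx=4.5,fy=4.5,interpolation=cv2.INTER_CUBIC)
R=cv2.resize(a[155:227,335:420,::-1],None,fx=4.5,fy=4.5,interpolation=cv2.INTER_CUBIC)
cv2.imwrite('pics/c2.png',np.hstack([L,R])); print(L.shape)
E
```

```text
(324, 382, 3)
```

View pics/c1.png

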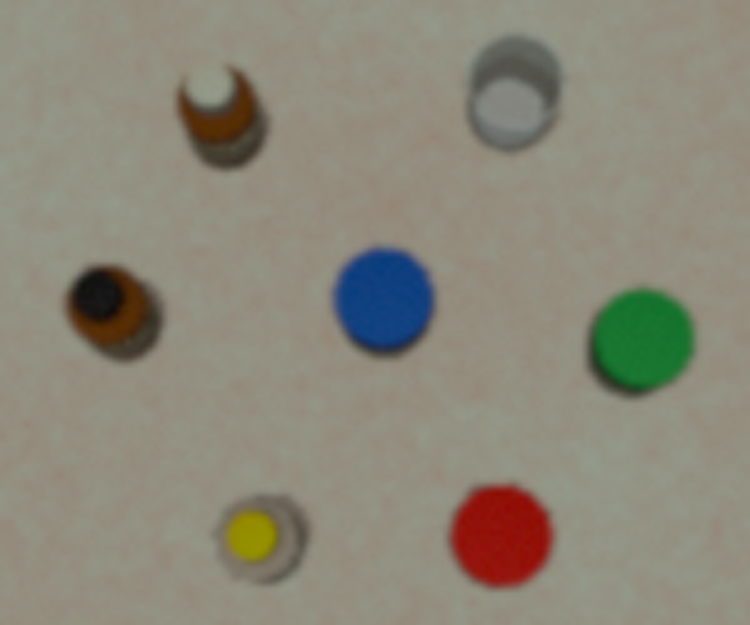

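View pics/c2.png

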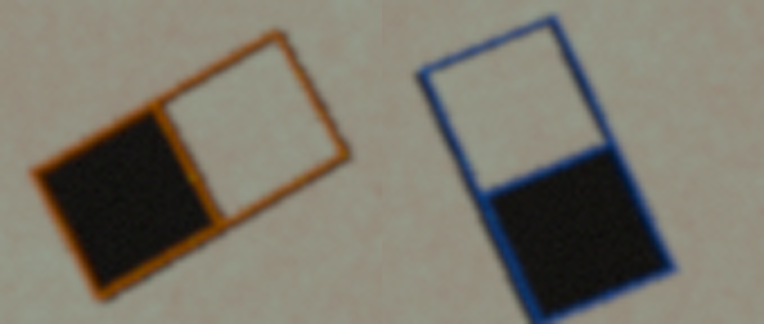

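The crops give these cap and lid centres (crop pixels): white (211,88), black (100,294), yellow (251,536), blue (384,299), red (501,536), green (643,339), beaker rim (516,81). I also read the tray rim corners. Next I convert them to world coordinates.

```bash
python3 - <<'E'
from h import *
im,d,m=load('top0')
P=dict(amber_white=(211,88,.095),amber_black=(100,294,.095),white_yellow=(251,536,.095),jar_blue=(384,299,.062),jar_red=(501,536,.062),jar_green=(643,339,.062),beaker=(516,81,.065))
pos={}
for k,(x,y,z) in P.items():
    u,v=(x+.5)/5-.5+185,(y+.5)/5-.5+130
    w=world(m,u,v,z); wd=world(m,u,v,d=d[round(v),round(u)]); pos[k]=w[:2]; print(k,w.round(4),wd.round(4))
def tray(c,u0,v0,name):
    q=np.array([world(m,(x+.5)/4.5-.5+u0,(y+.5)/4.5-.5+v0,.016)[:2] for x,y in c]) # c: white end 2, black end 2
    w=q[:2].mean(0); b=q[2:].mean(0); a=b-w
    print(name,'centre',q.mean(0).round(4),'len',np.linalg.norm(a).round(4),'wid',np.linalg.norm(q[0]-q[1]).round(4),np.linalg.norm(q[2]-q[3]).round(4),'yaw',np.degrees(np.arctan2(a[1],a[0])).round(1))
    a/=np.linalg.norm(a); c=q.mean(0); print(' bottle',(c+.041*a).round(4),'jar',(c-.041*a).round(4))
tray([(278,32),(349,157),(35,172),(102,298)],100,175,'orange')
tray([(39,72),(171,17),(293,268),(153,324)],335,155,'blue')
E
```

```text
amber_white [0.6648 0.0721 0.095 ] [0.6656 0.0723 0.0924]
amber_black [0.5618 0.1277 0.095 ] [0.5611 0.1271 0.0986]
white_yellow [0.442  0.0553 0.095 ] [0.4421 0.0555 0.0928]
jar_blue [ 0.5613 -0.0113  0.062 ] [ 0.5615 -0.0113  0.061 ]
jar_red [ 0.4403 -0.0659  0.062 ] [ 0.4403 -0.0658  0.0636]
jar_green [ 0.5371 -0.1412  0.062 ] [ 0.5365 -0.1407  0.0653]
beaker [ 0.6731 -0.0824  0.065 ] [ 0.691  -0.087   0.0076]
orange centre [0.5206 0.3073] len 0.1637 wid 0.0881 0.0864 yaw 119.1
 bottle [0.5007 0.3431] jar [0.5405 0.2714]
blue centre [ 0.5543 -0.3011] len 0.1625 wid 0.0868 0.0889 yaw -159.4
 bottle [ 0.5159 -0.3155] jar [ 0.5927 -0.2867]
```

```bash
cat > go.py <<'E'
import sys
from h import *
from scipy.spatial.transform import Rotation as Ro
def to(x,y,z):
    s=r.read_state(); R=Ro.from_quat(np.roll(s['ee_rot'],-1)).as_matrix(); p=s['tcp_pos']
    print('t %.1f'%s['time'],'p',(p*1000).round(1),'q',s['joint_positions'].round(2),'F',s['contact_force'].round(1),'open %.1f'%(s['opening']*1e3))
    print('tool x deg %.1f'%np.degrees(np.arctan2(R[1,0],R[0,0])),'tool shift mm',((R.T@(np.array([x,y,z])-p))*1000).round(1))
if __name__=='__main__': to(*[float(a) for a in sys.argv[1:4]])
E
python3 go.py 0.5613 -0.0113 0.18
```

```text
t 0.1 p [150.5 580.5 230.4] q [ 1.65  0.04  0.08 -0.   -1.62 -0.33] F [ 1.  -0.   0.3] open 85.4
tool x deg -14.5 tool shift mm [546.2 469.6  51.2]
```

```bash
python3 -m pendant '[[75,10,9,1,0],[75,20,17,2,0],[75,30,26,3,0],[75,30,26,3,0],[75,30,26,3,0],[75,30,26,3,0],[75,30,26,3,0],[75,30,26,3,0],[75,30,26,3,0],[75,30,26,3,0],[75,30,26,3,0],[75,30,26,3,0],[75,30,26,3,0],[75,30,26,3,0],[75,30,26,3,0],[75,30,26,3,0],[75,30,26,3,0],[75,30,24,2,0],[75,20,16,1,0],[75,15,13,1,0]]' && python3 go.py 0.5613 -0.0113 0.18
```

```text
time: 2.1
tcp_pos: [0.5605, -0.0123, 0.1786]
ee_rot: [0.0, 0.992, -0.127, -0.001]
contact_force: [0.1, 1.0, -0.1]
opening: 0.0749
t 2.1 p [560.5 -12.3 178.6] q [ 0.34 -0.06 -0.11  0.   -1.52  0.98] F [ 0.1  1.  -0.1] open 74.9
tool x deg -14.6 tool shift mm [ 0.5 -1.2 -1.4]
```

```bash
python3 - <<'E'
from h import *
im,d,m=snap('wrist','w0')
hsv=cv2.cvtColor(im,cv2.COLOR_RGB2HSV)
mk=cv2.inRange(hsv,(100,120,40),(125,255,255))
n,l,st,c=cv2.connectedComponentsWithStats(mk)
for i in range(1,n):
    if st[i,4]>300: print(st[i],c[i],world(m,*c[i],.062).round(4),d[int(c[i][1]),int(c[i][0])])
print(r.read_state()['tcp_pos'], m['R'].round(2),m['t'].round(3))
E
```

```text
[ 438   28   74  169 2143] [476.45496967 120.92533831] [ 0.5718 -0.2315  0.062 ] 0.3060767
[ 230  160   49   49 1860] [254.01075269 183.91236559] [ 0.5651 -0.0151  0.062 ] 0.27075696
[ 0.56110193 -0.01373223  0.17819836] [[-0.25 -0.97  0.  ]
 [-0.92  0.24  0.32]
 [-0.31  0.08 -0.95]] [0.129 0.492 0.505]
```

View pics/w0.png

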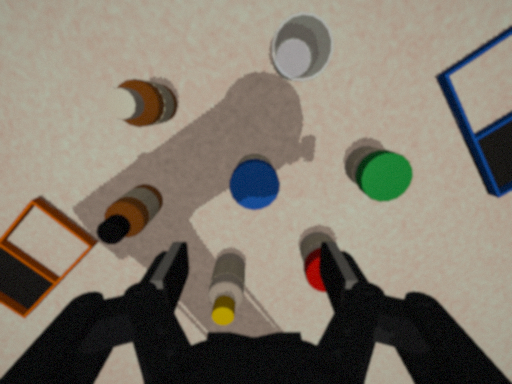

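The wrist view shows the blue lid at (254,184), with the beaker, spares and both trays clear around it. It puts the lid within 4 mm of the top-view estimate, which is good enough to descend and grip.

```bash
python3 -m pendant '[[75,2,0,15,0],[75,0,0,20,0],[75,0,0,20,0],[75,0,0,20,0],[75,0,0,20,0],[75,0,0,20,0],[75,0,0,17,0],[75,0,0,12,0],[75,0,0,5,0],[75,0,0,0,0],[40,0,0,0,0],[40,0,0,0,0],[40,0,0,0,0],[40,0,0,0,0],[40,0,0,0,0],[40,0,0,0,0],[40,0,0,0,0],[40,0,0,0,0]]' 35 && python3 go.py 0.5405 0.2714 0.15
```

```text
time: 3.95
tcp_pos: [0.5632, -0.0105, 0.0317]
ee_rot: [-0.0, 0.992, -0.126, 0.001]
contact_force: [-0.8, 0.3, 5.7]
opening: 0.0511
t 4.0 p [563.2 -10.5  31.7] q [ 0.34  0.01 -0.31  0.   -1.24  0.98] F [-0.8  0.3  5.7] open 51.1
tool x deg -14.5 tool shift mm [ -92.4 -267.2 -118.4]
```

```bash
python3 -m pendant '[[40,0,0,-5,0],[40,0,0,-12,0],[40,0,0,-20,0],[40,0,0,-20,0],[40,0,0,-20,0],[40,0,0,-20,0],[40,0,0,-18,0],[40,0,0,-8,0],[40,0,0,0,0]]' && python3 go.py 0.5405 0.2714 0.15
```

```text
time: 4.85
tcp_pos: [0.5628, -0.0104, 0.1547]
ee_rot: [-0.0, 0.992, -0.127, 0.001]
contact_force: [0.0, 0.7, -0.3]
opening: 0.0512
t 4.8 p [562.8 -10.4 154.7] q [ 0.34 -0.06 -0.15  0.   -1.47  0.98] F [ 0.   0.7 -0.3] open 51.2
tool x deg -14.5 tool shift mm [ -92.4 -267.2    4.8]
```

```bash
python3 -m pendant '[[40,-3,-8,0,0],[40,-6,-16,0,0],[40,-8,-24,0,0],[40,-8,-24,0,0],[40,-8,-24,0,0],[40,-8,-24,0,0],[40,-8,-24,0,0],[40,-8,-24,0,0],[40,-8,-24,0,0],[40,-8,-24,0,0],[40,-8,-20,0,0],[40,-7,-17,0,0],[40,-4,-10,0,0],[40,0,-4,0,0],[40,0,0,0,0]]' && python3 - <<'E'
from h import *
from go import to
to(.5405,.2714,.037)
snap('wrist','w1')
E
```

```text
time: 6.35
tcp_pos: [0.5403, 0.271, 0.153]
ee_rot: [0.0, 0.992, -0.126, -0.0]
contact_force: [-0.0, -0.1, -0.4]
opening: 0.0509
t 6.3 p [540.3 271.  153. ] q [ 0.8   0.06 -0.04  0.   -1.47  0.52] F [-0.  -0.1 -0.4] open 50.9
tool x deg -14.5 tool shift mm [ 1.00e-01 -5.00e-01  1.16e+02]
```

View pics/w1.png

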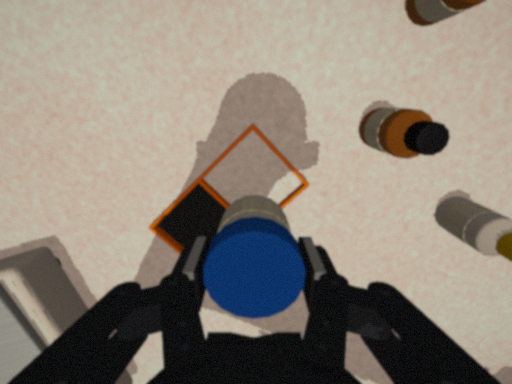

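The blue jar is upright in the fingers above the white compartment. Orange corners are visible at (253,125), (307,183) and (153,227). I'll cross-check the tray pose with them.

```bash
python3 - <<'E'
from h import *
im,d,m=load('w1')
A,B,C=[world(m,u,v,.016)[:2] for u,v in [(253,125),(307,183),(153,227)]]
a=(C-A)/np.linalg.norm(C-A); c=(B+C)/2
print(np.linalg.norm(C-A),np.linalg.norm(B-A),c,np.degrees(np.arctan2(a[1],a[0])),'jar',c-.041*a,'bot',c+.041*a)
E
```

```text
0.16160628233566116 0.0846507225644312 [0.52199879 0.30436502] 120.14490490974572 jar [0.54258853 0.26890993] bot [0.50140906 0.3398201 ]
```

```bash
python3 -m pendant '[[40,0,0,10,0],[40,0,0,18,0],[40,0,0,20,0],[40,0,0,20,0],[40,0,0,18,0],[40,0,0,12,0],[40,0,0,7,0],[40,0,0,4,0],[40,0,0,2,0],[40,0,0,1,0],[40,0,0,0,0]]' && python3 go.py .5405 .27 .037
```

```text
time: 7.5
tcp_pos: [0.5406, 0.2712, 0.0418]
ee_rot: [-0.0, 0.992, -0.127, 0.0]
contact_force: [-0.3, -0.8, -1.1]
opening: 0.051
t 7.5 p [540.6 271.2  41.8] q [ 0.8   0.11 -0.19  0.   -1.27  0.52] F [-0.3 -0.8 -1.1] open 51.0
tool x deg -14.5 tool shift mm [0.2 1.2 4.8]
```

```bash
python3 -m pendant '[[40,0,0,2,0],[40,0,0,1,0],[40,0,0,1,0],[40,0,0,0,0]]' && python3 go.py .5405 .27 .037
```

```text
time: 7.9
tcp_pos: [0.5403, 0.2709, 0.0371]
ee_rot: [0.0, 0.992, -0.127, -0.0]
contact_force: [-1.0, -0.3, -1.0]
opening: 0.0508
t 7.9 p [540.3 270.9  37.1] q [ 0.8   0.12 -0.19  0.   -1.26  0.52] F [-1.  -0.3 -1. ] open 50.8
tool x deg -14.5 tool shift mm [0.5 0.9 0.1]
```

```bash
python3 -m pendant '[[40,0,0,1,0],[40,0,0,0.5,0],[40,0,0,0,0]]'; python3 -m pendant '[[40,0,0,1,0],[40,0,0,0,0]]'
```

```text
time: 8.2
tcp_pos: [0.5405, 0.271, 0.0367]
ee_rot: [-0.0, 0.992, -0.126, 0.0]
contact_force: [-1.7, -0.3, 5.1]
opening: 0.0512
time: 8.4
tcp_pos: [0.5407, 0.271, 0.0367]
ee_rot: [-0.0, 0.992, -0.126, 0.001]
contact_force: [-4.8, -1.7, 10.8]
opening: 0.0511
```

Contact with the floor at 36.7 mm. I'll release and rise.

```bash
python3 -m pendant '[[51,0,0,-1,0],[54,0,0,0,0],[60,0,0,0,0],[66,0,0,0,0],[66,0,0,0,0],[66,0,0,-5,0],[66,0,0,-15,0],[66,0,0,-25,0],[66,0,0,-30,0],[66,0,0,-30,0],[66,0,0,-20,0],[66,0,0,-10,0]]' && python3 go.py .442 .0553 .17
```

```text
time: 9.6
tcp_pos: [0.5412, 0.2714, 0.175]
ee_rot: [-0.002, 0.992, -0.127, 0.002]
contact_force: [0.9, 0.8, 0.0]
opening: 0.0662
t 9.6 p [541.2 271.4 175. ] q [ 0.8   0.05 -0.01  0.   -1.51  0.52] F [0.9 0.8 0. ] open 66.2
tool x deg -14.5 tool shift mm [-41.8 234.1   3.9]
```

```bash
python3 -m pendant '[[66,-2,10,0,0],[66,-4,20,0,0],[66,-5,28,0,0],[66,-5,28,0,0],[66,-5,28,0,0],[66,-5,28,0,0],[66,-5,28,0,0],[66,-5,28,0,0],[66,-4,20,0,0],[66,-2,12,0,0],[66,0,4,0,0],[66,0,0,0,0]]' && python3 - <<'E'
from h import *
from go import to
im,d,m=snap('wrist','w2')
hsv=cv2.cvtColor(im,cv2.COLOR_RGB2HSV)
def comp(lo,hi,z,t=300):
    n,l,st,c=cv2.connectedComponentsWithStats(cv2.inRange(hsv,lo,hi))
    for i in range(1,n):
        if st[i,4]>t: print(st[i],c[i].round(1),world(m,*c[i],z).round(4))
comp((22,150,60),(35,255,255),.095); comp((100,120,40),(125,255,255),.067)
to(.442,.0553,.03)
E
```

```text
time: 10.8
tcp_pos: [0.4408, 0.0548, 0.1704]
ee_rot: [0.0, 0.992, -0.127, -0.0]
contact_force: [0.6, -0.4, 0.8]
opening: 0.0659
[243 184  26  29 597] [255.5 198.2] [0.4448 0.051  0.095 ]
[   0  120   42   57 1882] [ 17.2 148.7] [0.5366 0.2521 0.067 ]
t 10.8 p [441.   55.2 170.4] q [ 0.58 -0.39 -0.4  -0.   -1.56  0.73] F [-0.1  0.3 -0.5] open 66.3
tool x deg -14.5 tool shift mm [  1.   -0.4 140.4]
```

View pics/w2.png

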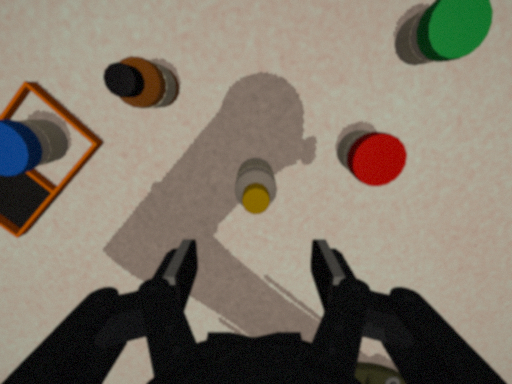

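The blue jar stands upright in the orange tray's white compartment at (17,149). The yellow cap is at (255,198), with the same small wrist-camera offset as before, so I'll trust the top view and descend.

```bash
python3 -m pendant '[[66,1,0,10,0],[66,1,0,20,0],[66,0,0,25,0],[66,0,0,25,0],[66,0,0,25,0],[66,0,0,18,0],[66,0,0,11,0],[66,0,0,6,0],[66,0,0,0,0],[30,0,0,0,0],[30,0,0,0,0],[30,0,0,0,0],[30,0,0,0,0],[30,0,0,0,0],[30,0,0,0,0],[30,0,0,0,0],[30,0,0,0,0]]' 35 && python3 go.py .442 .0553 .16
```

```text
time: 12.55
tcp_pos: [0.4436, 0.0547, 0.032]
ee_rot: [-0.0, 0.992, -0.126, 0.001]
contact_force: [-1.2, -0.1, 5.7]
opening: 0.041
t 12.6 p [443.6  54.7  32. ] q [ 0.58 -0.33 -0.61  0.   -1.29  0.74] F [-1.2 -0.1  5.7] open 41.0
tool x deg -14.5 tool shift mm [  -1.5   -0.3 -128. ]
```

```bash
python3 -m pendant '[[30,0,0,-5,0],[30,0,0,-12,0],[30,0,0,-22,0],[30,0,0,-25,0],[30,0,0,-25,0],[30,0,0,-22,0],[30,0,0,-10,0],[30,0,0,-3,0]]' && python3 -m pendant '[[30,0,-8,0,0],[30,-1,-16,0,0],[30,-1,-24,0,0],[30,-1,-26,0,0],[30,-1,-26,0,0],[30,-2,-26,0,0],[30,-2,-26,0,0],[30,-2,-26,0,0],[30,-2,-26,0,0],[30,-2,-26,0,0],[30,-1,-24,0,0],[30,-1,-20,0,0],[30,0,-12,0,0],[30,0,-5,0,0],[30,0,0,0,0]]' && python3 go.py .501 .342 .037
```

```text
time: 13.35
tcp_pos: [0.4432, 0.0548, 0.156]
ee_rot: [-0.001, 0.992, -0.127, 0.001]
contact_force: [-1.0, 0.6, -0.3]
opening: 0.0409
time: 14.85
tcp_pos: [0.5001, 0.3406, 0.1539]
ee_rot: [0.001, 0.992, -0.126, -0.0]
contact_force: [-0.7, -0.2, -1.3]
opening: 0.041
t 14.8 p [500.1 340.6 153.9] q [ 0.93  0.06 -0.04 -0.   -1.48  0.39] F [-0.7 -0.2 -1.3] open 41.0
tool x deg -14.5 tool shift mm [  0.5  -1.8 116.9]
```

```bash
python3 -m pendant '[[30,0,-1,10,0],[30,0,0,18,0],[30,0,0,20,0],[30,0,0,20,0],[30,0,0,18,0],[30,0,0,12,0],[30,0,0,8,0],[30,0,0,5,0],[30,0,0,3,0],[30,0,0,2,0],[30,0,0,0,0]]' && python3 -m pendant '[[30,0,0,1,0],[30,0,0,0,0]]'
```

```text
time: 15.95
tcp_pos: [0.5008, 0.3413, 0.039]
ee_rot: [-0.0, 0.992, -0.127, 0.0]
contact_force: [0.5, 0.2, -2.2]
opening: 0.0411
time: 16.15
tcp_pos: [0.5008, 0.3413, 0.038]
ee_rot: [-0.0, 0.992, -0.127, 0.0]
contact_force: [-0.3, -0.3, -1.3]
opening: 0.0411
```

```bash
python3 -m pendant '[[30,0,0,1,0],[30,0,0,0,0]]'; python3 -m pendant '[[30,0,0,1,0],[30,0,0,0,0]]'; python3 -m pendant '[[30,0,0,0.5,0],[30,0,0,0,0]]'
```

```text
time: 16.35
tcp_pos: [0.5009, 0.3413, 0.0371]
ee_rot: [-0.0, 0.992, -0.127, 0.0]
contact_force: [-0.8, -0.0, -0.4]
opening: 0.0411
time: 16.55
tcp_pos: [0.501, 0.3413, 0.0371]
ee_rot: [-0.0, 0.992, -0.126, 0.001]
contact_force: [-1.8, -2.2, 5.2]
opening: 0.041
time: 16.75
tcp_pos: [0.5011, 0.3413, 0.0371]
ee_rot: [-0.0, 0.992, -0.126, 0.001]
contact_force: [-3.1, -1.7, 8.3]
opening: 0.0407
```

```bash
python3 -m pendant '[[42,0,0,-1,0],[46,0,0,0,0],[52,0,0,0,0],[58,0,0,0,0],[58,0,0,0,0],[58,0,0,-5,0],[58,0,0,-15,0],[58,0,0,-25,0],[58,0,0,-30,0],[58,0,0,-30,0],[58,0,0,-20,0],[58,0,0,-10,0]]' && python3 go.py .4403 -.0659 .17
```

```text
time: 17.95
tcp_pos: [0.5015, 0.3417, 0.1754]
ee_rot: [-0.002, 0.992, -0.127, 0.002]
contact_force: [0.9, 0.3, 1.1]
opening: 0.058
t 17.9 p [501.5 341.7 175.4] q [ 0.93  0.05 -0.    0.   -1.51  0.39] F [0.9 0.3 1.1] open 58.0
tool x deg -14.5 tool shift mm [ 43.1 410.    3.9]
```

```bash
python3 -m pendant '[[75,1,10,0,0],[75,2,20,0,0],[75,3,30,0,0],[75,3,30,1,0],[75,3,30,1,0],[75,3,30,1,0],[75,3,30,1,0],[75,3,30,0,0],[75,3,30,0,0],[75,3,30,0,0],[75,3,30,0,0],[75,3,30,0,0],[75,3,30,0,0],[75,3,22,0,0],[75,2,16,0,0],[75,2,9,0,0],[75,0,3,0,0],[75,0,0,0,0]]' && python3 go.py .4403 -.0659 .029
```

```text
time: 19.75
tcp_pos: [0.4391, -0.0666, 0.1668]
ee_rot: [0.0, 0.992, -0.127, -0.0]
contact_force: [-0.3, -1.1, 0.3]
opening: 0.0749
t 19.8 p [439.1 -66.6 166.8] q [ 0.31 -0.39 -0.41 -0.   -1.55  1.01] F [-0.3 -1.1  0.3] open 74.9
tool x deg -14.6 tool shift mm [  1.1  -1.  137.8]
```

```bash
python3 -m pendant '[[75,1,-1,10,0],[75,0,0,20,0],[75,0,0,25,0],[75,0,0,25,0],[75,0,0,25,0],[75,0,0,17,0],[75,0,0,10,0],[75,0,0,5,0],[75,0,0,0,0],[40,0,0,0,0],[40,0,0,0,0],[40,0,0,0,0],[40,0,0,0,0],[40,0,0,0,0],[40,0,0,0,0],[40,0,0,0,0]]' 35 && python3 -m pendant '[[40,0,0,-5,0],[40,0,0,-12,0],[40,0,0,-22,0],[40,0,0,-25,0],[40,0,0,-25,0],[40,0,0,-22,0],[40,0,0,-10,0],[40,0,0,-3,0],[40,0,0,0,0]]' && python3 go.py .5927 -.2867 .037
```

```text
time: 21.35
tcp_pos: [0.4415, -0.0657, 0.0316]
ee_rot: [-0.0, 0.992, -0.126, 0.001]
contact_force: [0.2, 0.4, 6.2]
opening: 0.051
time: 22.25
tcp_pos: [0.4404, -0.0657, 0.1538]
ee_rot: [-0.0, 0.992, -0.127, -0.0]
contact_force: [-0.3, -0.4, -2.2]
opening: 0.0508
t 22.2 p [440.4 -65.7 153.8] q [ 0.31 -0.39 -0.43 -0.   -1.53  1.01] F [-0.3 -0.4 -2.2] open 50.8
tool x deg -14.5 tool shift mm [203.1 175.7 116.7]
```

```bash
python3 -m pendant '[[40,6,5,0,0],[40,12,10,0,0],[40,18,16,0,0],[40,20,17,0,0],[40,20,17,0,0],[40,20,17,0,0],[40,20,17,0,0],[40,20,17,0,0],[40,20,17,0,0],[40,18,17,0,0],[40,14,12,0,0],[40,9,8,0,0],[40,5,5,0,0],[40,1,1,0,0],[40,0,0,0,0]]' && python3 - <<'E'
from h import *
from go import to
to(.5927,-.2867,.037)
snap('wrist','w3')
E
```

```text
time: 23.75
tcp_pos: [0.5926, -0.2871, 0.1536]
ee_rot: [-0.0, 0.992, -0.127, -0.001]
contact_force: [-0.3, 0.1, -0.1]
opening: 0.0508
t 23.8 p [ 592.6 -287.1  153.6] q [-0.15  0.2   0.12 -0.   -1.49  1.47] F [-0.3  0.1 -0.1] open 50.8
tool x deg -14.5 tool shift mm [ 1.000e-01 -4.000e-01  1.166e+02]
```

View pics/w3.png

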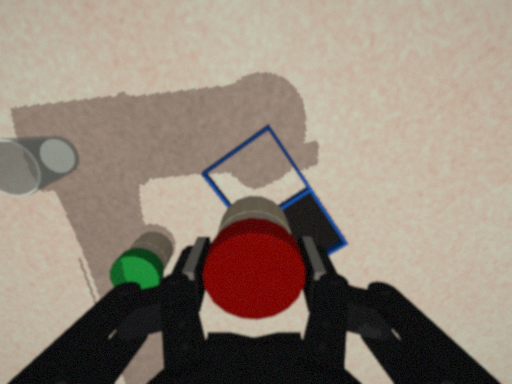

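The red jar is upright above the blue tray. Its corners show at (268,126), (205,174) and (345,243). I'll check the pose as before.

```bash
python3 - <<'E'
from h import *
im,d,m=load('w3')
A,B,C=[world(m,u,v,.016)[:2] for u,v in [(268,126),(205,174),(345,243)]]
a=(C-A)/np.linalg.norm(C-A); c=(B+C)/2
print(np.linalg.norm(C-A),np.linalg.norm(B-A),c,np.degrees(np.arctan2(a[1],a[0])),'jar',c-.041*a,'bot',c+.041*a)
E
python3 -m pendant '[[40,0,0,10,0],[40,0,0,18,0],[40,0,0,18,0],[40,0,0,10,0],[40,0,0,4,0]]'
```

```text
0.16289417909989118 0.08362522914582421 [ 0.55455717 -0.30676379] -159.87707562987453 jar [ 0.59305439 -0.29265834] bot [ 0.51605994 -0.32086924]
time: 24.3
tcp_pos: [0.5922, -0.2866, 0.0927]
ee_rot: [-0.0, 0.992, -0.126, -0.001]
contact_force: [0.4, 0.6, -1.6]
opening: 0.0512
```

```bash
python3 -m pendant '[[40,0,1,8,0],[40,0,0,14,0],[40,0,0,12,0],[40,0,0,8,0],[40,0,0,5,0],[40,0,0,3,0],[40,0,0,2,0],[40,0,0,0,0]]' && python3 -m pendant '[[40,0,0,1,0],[40,0,0,0,0]]'
```

```text
time: 25.1
tcp_pos: [0.5927, -0.2881, 0.0424]
ee_rot: [0.0, 0.992, -0.127, 0.0]
contact_force: [-0.8, -0.2, -0.5]
opening: 0.0512
time: 25.3
tcp_pos: [0.5928, -0.2881, 0.0416]
ee_rot: [0.0, 0.992, -0.127, 0.0]
contact_force: [0.8, 0.1, -0.6]
opening: 0.051
```

```bash
python3 -m pendant '[[40,0,0,1,0],[40,0,0,1,0],[40,0,0,1,0],[40,0,0,1,0],[40,0,0,0,0]]'; python3 -m pendant '[[40,0,0,1,0],[40,0,0,0,0]]'
```

```text
time: 25.8
tcp_pos: [0.5925, -0.288, 0.0371]
ee_rot: [0.0, 0.992, -0.127, -0.0]
contact_force: [0.2, 0.2, -0.2]
opening: 0.0511
time: 26.0
tcp_pos: [0.5928, -0.2882, 0.0367]
ee_rot: [0.0, 0.992, -0.127, 0.0]
contact_force: [0.3, 0.7, 1.4]
opening: 0.0509
```

```bash
python3 -m pendant '[[40,0,0,1,0],[40,0,0,0,0]]'; python3 -m pendant '[[51,0,0,-1,0],[54,0,0,0,0],[60,0,0,0,0],[66,0,0,0,0],[66,0,0,0,0],[66,0,0,-5,0],[66,0,0,-15,0],[66,0,0,-25,0],[66,0,0,-30,0],[66,0,0,-30,0],[66,0,0,-20,0],[66,0,0,-10,0]]' && python3 go.py .6648 .0721 .175
```

```text
time: 26.2
tcp_pos: [0.5929, -0.2882, 0.0367]
ee_rot: [0.0, 0.992, -0.126, 0.001]
contact_force: [-2.5, 1.7, 4.7]
opening: 0.0511
time: 27.4
tcp_pos: [0.5935, -0.2885, 0.1757]
ee_rot: [0.001, 0.992, -0.127, 0.003]
contact_force: [-1.0, -0.9, -0.3]
opening: 0.0655
t 27.4 p [ 593.5 -288.5  175.7] q [-0.15  0.19  0.15  0.   -1.52  1.47] F [-1.  -0.9 -0.3] open 65.5
tool x deg -14.5 tool shift mm [ -21.5 -367.     0.4]
```

```bash
python3 -m pendant '[[66,-1,-10,0,0],[66,-1,-20,0,0],[66,-1,-28,0,0],[66,-2,-28,0,0],[66,-2,-28,0,0],[66,-2,-28,0,0],[66,-2,-28,0,0],[66,-2,-28,0,0],[66,-2,-28,0,0],[66,-2,-28,0,0],[66,-2,-28,0,0],[66,-1,-28,0,0],[66,-1,-24,0,0],[66,0,-18,0,0],[66,0,-10,0,0],[66,0,-5,0,0],[66,0,0,0,0]]' && python3 go.py .6648 .0721 .030
```

```text
time: 29.1
tcp_pos: [0.6644, 0.0725, 0.1709]
ee_rot: [0.0, 0.992, -0.126, -0.0]
contact_force: [0.1, -0.3, -0.1]
opening: 0.0659
t 29.1 p [664.4  72.5 170.9] q [ 0.41  0.22  0.17  0.   -1.52  0.91] F [ 0.1 -0.3 -0.1] open 65.9
tool x deg -14.5 tool shift mm [  0.6   0.3 140.9]
```

```bash
python3 -m pendant '[[66,1,0,10,0],[66,0,0,20,0],[66,0,0,25,0],[66,0,0,25,0],[66,0,0,25,0],[66,0,0,18,0],[66,0,0,11,0],[66,0,0,6,0],[66,0,0,0,0],[30,0,0,0,0],[30,0,0,0,0],[30,0,0,0,0],[30,0,0,0,0],[30,0,0,0,0],[30,0,0,0,0],[30,0,0,0,0],[30,0,0,0,0]]' 35 && python3 -m pendant '[[30,0,0,-5,0],[30,0,0,-12,0],[30,0,0,-22,0],[30,0,0,-25,0],[30,0,0,-25,0],[30,0,0,-22,0],[30,0,0,-10,0],[30,0,0,-3,0],[30,0,0,0,0]]' && python3 go.py .5159 -.3168 .155
```

```text
time: 30.8
tcp_pos: [0.6663, 0.0722, 0.0329]
ee_rot: [-0.0, 0.992, -0.126, 0.001]
contact_force: [0.0, -0.4, 6.0]
opening: 0.0414
time: 31.7
tcp_pos: [0.6651, 0.0723, 0.1546]
ee_rot: [0.0, 0.992, -0.127, -0.0]
contact_force: [1.0, -0.5, -1.6]
opening: 0.0412
t 31.7 p [665.1  72.3 154.6] q [ 0.41  0.23  0.15 -0.   -1.5   0.91] F [ 1.  -0.5 -1.6] open 41.2
tool x deg -14.5 tool shift mm [-4.680e+01  4.141e+02 -3.000e-01]
```

```bash
python3 -m pendant '[[30,-1,8,0,0],[30,-2,16,0,0],[30,-3,24,0,0],[30,-3,26,0,0],[30,-3,26,0,0],[30,-3,26,0,0],[30,-3,26,0,0],[30,-3,26,0,0],[30,-3,26,0,0],[30,-3,26,0,0],[30,-3,26,0,0],[30,-3,26,0,0],[30,-3,26,0,0],[30,-3,26,0,0],[30,-3,26,0,0],[30,-2,22,0,0],[30,-1,16,0,0],[30,0,10,0,0],[30,0,5,0,0],[30,0,0,0,0]]' && python3 go.py .5159 -.3168 .037
```

```text
time: 33.7
tcp_pos: [0.518, -0.3165, 0.1551]
ee_rot: [-0.0, 0.992, -0.127, -0.0]
contact_force: [-0.4, -0.9, -1.7]
opening: 0.0414
t 33.7 p [ 518.  -316.5  155.1] q [-0.22  0.06 -0.03 -0.   -1.48  1.54] F [-0.4 -0.9 -1.7] open 41.4
tool x deg -14.6 tool shift mm [ -2.    0.8 118.1]
```

```bash
python3 -m pendant '[[30,-2,1,10,0],[30,0,0,18,0],[30,0,0,20,0],[30,0,0,20,0],[30,0,0,18,0],[30,0,0,12,0],[30,0,0,8,0],[30,0,0,4,0],[30,0,0,3,0],[30,0,0,1,0],[30,0,0,0,0]]' && python3 -m pendant '[[30,0,0,1,0],[30,0,0,1,0],[30,0,0,0,0]]'; python3 -m pendant '[[30,0,0,1,0],[30,0,0,0,0]]'
```

```text
time: 34.8
tcp_pos: [0.5163, -0.3168, 0.0418]
ee_rot: [0.0, 0.992, -0.127, 0.0]
contact_force: [-0.5, 0.5, -0.0]
opening: 0.0411
time: 35.1
tcp_pos: [0.516, -0.3167, 0.0393]
ee_rot: [0.0, 0.992, -0.127, 0.0]
contact_force: [-0.2, -0.0, -0.9]
opening: 0.041
time: 35.3
tcp_pos: [0.5159, -0.3167, 0.0382]
ee_rot: [-0.0, 0.992, -0.127, -0.0]
contact_force: [0.3, 0.4, -0.4]
opening: 0.0413
```

```bash
python3 -m pendant '[[30,0,0,0.5,0],[30,0,0,0,0]]'; python3 -m pendant '[[30,0,0,1,0],[30,0,0,0,0]]'
```

```text
time: 35.5
tcp_pos: [0.516, -0.3168, 0.038]
ee_rot: [0.0, 0.992, -0.127, 0.0]
contact_force: [-0.3, -0.8, -0.7]
opening: 0.0408
time: 35.7
tcp_pos: [0.5162, -0.3169, 0.0379]
ee_rot: [0.0, 0.992, -0.126, 0.0]
contact_force: [-2.2, 1.8, 3.0]
opening: 0.0409
```

Contact. I'll release, rise and swing the arm clear toward its start side, then check from above.

```bash
python3 -m pendant '[[42,0,0,-1,0],[46,0,0,0,0],[52,0,0,0,0],[58,0,0,0,0],[58,0,0,0,0],[58,0,0,-5,0],[58,0,0,-15,0],[58,0,0,-25,0],[58,0,0,-30,0],[58,0,0,-30,0],[58,0,0,-30,0],[58,0,0,-10,0]]' && python3 -m pendant '[[58,-10,5,0,0],[58,-20,10,-5,0],[58,-20,15,-10,0],[58,-20,20,-10,0],[58,-15,20,-10,0],[58,-10,20,-5,0],[58,-5,20,0,0],[58,0,15,0,0],[58,0,8,0,0],[58,0,0,0,0]]' && python3 - <<'E'
from h import *
snap('top','top1'); snap('scene','scene1')
crop('top1',95,125,415,275,2.5,'c3')
crop('scene1',130,80,430,300,2.6,'c4')
E
```

```text
time: 36.9
tcp_pos: [0.5171, -0.3176, 0.1887]
ee_rot: [0.001, 0.992, -0.127, 0.003]
contact_force: [-0.1, 0.5, 0.9]
opening: 0.0576
time: 37.9
tcp_pos: [0.3853, -0.4208, 0.2217]
ee_rot: [-0.0, 0.992, -0.127, -0.001]
contact_force: [1.1, 0.8, -0.5]
opening: 0.058
```

View pics/c3.png

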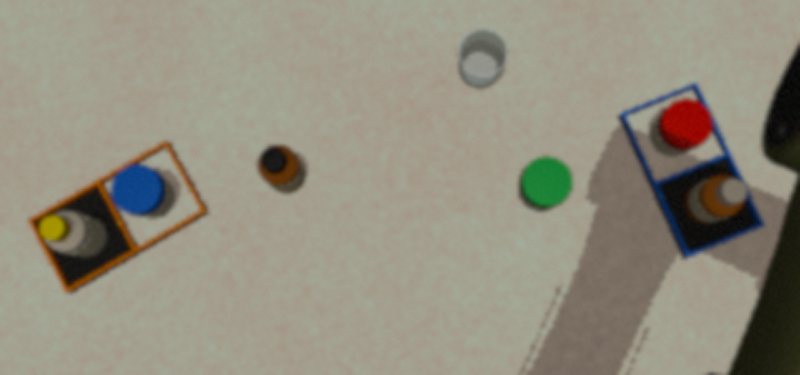

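View pics/c4.png

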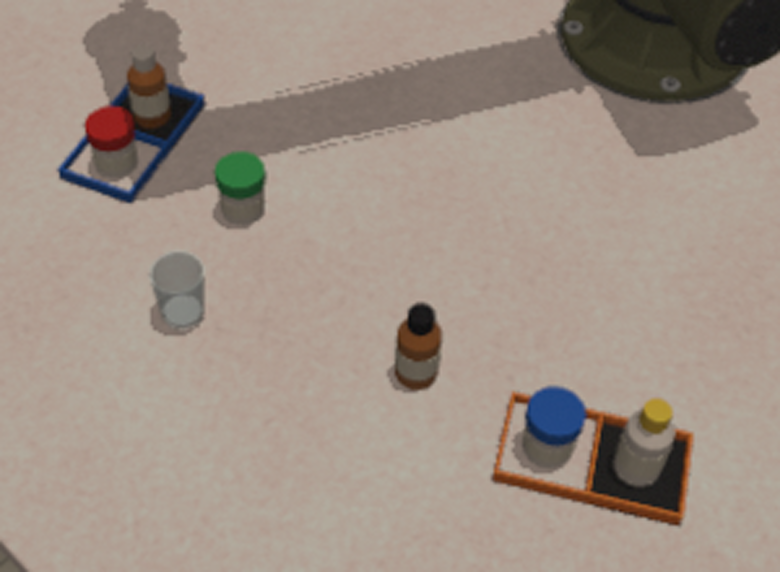

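All four kit items stand upright in the right compartments, and the spares and beaker are standing. I'll check the numbers from the cap centres in this crop: yellow (53,228), blue (138,190), red (686,124), white (734,190), black (273,160), green (546,183), beaker rim (483,53).

```bash
python3 - <<'E'
from h import *
im,d,m=load('top1')
f=lambda x,y,z: world(m,(x+.5)/2.5-.5+95,(y+.5)/2.5-.5+125,z)[:2]
T=dict(o=((.5206,.3073),119.1),b=((.5543,-.3011),-159.4))
for n,x,y,z,t in [('wy',53,228,.1,'o'),('jb',138,190,.067,'o'),('jr',686,124,.067,'b'),('aw',734,190,.1,'b')]:
    p=f(x,y,z); c,a=T[t]; a=np.radians(a); e=p-c; print(n,p.round(4),'tray',round(e@[np.cos(a),np.sin(a)],4),round(e@[-np.sin(a),np.cos(a)],4))
for n,x,y,z,s in [('ab',273,160,.095,(.5618,.1277)),('jg',546,183,.062,(.5371,-.1412)),('bk',483,53,.065,(.6731,-.0824))]:
    print(n,'moved',(f(x,y,z)-s).round(4))
s=r.read_state(); print(s['time'],s['opening'],s['contact_force'].round(1)); r.hand_in()
E
```

```text
wy [0.4995 0.3415] tray 0.0401 0.0018
jb [0.5396 0.2707] tray -0.0412 0.0012
jr [ 0.5913 -0.2843] tray -0.0405 -0.0027
aw [ 0.5179 -0.3147] tray 0.0388 -0.0
ab moved [-0.0007  0.0017]
jg moved [-0.0013  0.0004]
bk moved [-0.0003 -0.0003]
38.0 0.05804854369249255 [ 0.7  0.2 -1. ]
the job is handed in; nothing more can be done
```

Both kits are made up and the job is handed in, at 38 s on the robot's clock. `r.hand_in()` gave no verdict.

- **Blue tray:** the white-capped brown bottle is on the black foam and the red-lidded jar on the white floor.
- **Orange tray:** the yellow-capped white bottle is on the black foam and the blue-lidded jar on the white floor.
- **Setting down:** I lowered each piece until the wrist force showed it touching the floor, then released it.
- **Final position check:** all four pieces measured within 3 mm of their compartment centres and looked upright in the top and scene pictures. I did not measure tilt or foot height numerically.
- **Spares and beaker:** they measured within 2 mm of where they started, which is as close as the pictures can tell. The arm was clear of everything at the end.
- **Disagreement:** the wrist camera put things 3–6 mm away from where the top camera did. I used the top camera because the grasps agreed with it, and the difference is well inside the tolerances.

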